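# Hold a birdhouse ridge block in the drilling jig

## Robot

A 7-joint arm with a two-finger parallel gripper is mounted at the origin on the work surface. World frame = base frame: x ahead of the robot, y to its left, z up, the work surface at z = 0. Lengths are in m, angles in rad, forces in N, time in s.
With the tool pointing down it reaches from about 0.4 to 0.85 m from the base axis. Payload 10.4 kg.
Tool frame: the origin (TCP) lies between the finger pads; the fingertips stand manip.finger_overhang ahead of it and the grasp point (between the pads) lies 11 mm behind it (manip.finger_overhang is the distance from the TCP to the fingertips, in m); x points along the fingers, z is the direction in which the jaws open and shut, and the axes are right-handed (so a half turn about x gives the same grasp; the last joint's range is limited). The gripper opens to 85 mm and grips with 20 to 120 N. Pads are 22 mm wide; open, the fingers measure 114 mm over their backs; the gripper's body (76 mm by 85 mm) begins 54 mm behind the grasp point. The pads swing forward as they close: fully open they stand 13 mm farther back than shut.
Start: joints at [-1.191, 0.332, -0.065, 1.46, 0.022, 1.35, -0.088], TCP at [0.245, 0.575, 0.239] pointing down, gripper open.
Joint ranges: [-2.6, 2.6], [-0.5, 2.12], [-1.47, 1.34], [0.16, 2.42], [-1.27, 4.41], [0.06, 2.06], [-2.6, 2.6]. Speed limits (rad/s): [2.22, 2.22, 2.79, 2.79, 3.14, 3.14, 3.14].

## Interface

Orientations are given as a unit quaternion [x, y, z, w].
In Python, from workcell import get_obs, camera, workorder, manip gives the robot as it stands. The module is installed in compiled form; this text tells all that it offers.
- The arm moves only by the tool play_rows, never from a script. Its argument "increments" is text: rows parted by semicolons, each of 4 numbers parted by spaces: the shift along the tool's x, y, z in m, then the turn about the tool's x in rad. A call has 1 to 20 rows; each row shifts and turns the pose as measured when the row begins, along the tool's axes as they then stand; what a row does not reach is not made up. A row lasts 1/10 s, in which the tool goes at most 50 mm and 8.59 degrees, less where a joint would pass 70% of its speed; a pose out of reach is approached as far as the arm can. A call is refused whole if a number of a shift passes 0.05 or a number of a turn 0.15, either way. A call with a gripper value outside its range is refused whole. "hand" is the gripper command: -1 is fully open, 1 is shut, values between are in proportion, set as the call begins (left out, the last holds). The fingers move at their own pace and stop on an object; "squeeze" is the grip in N (left out, the last holds). Time passes only in rows, so rows that do not move let the fingers close. It gives the time, the measured TCP pose, the force and the opening at its end, in the units of the state.
- get_obs(): the state, without advancing time (a new reading comes with each control period).
- camera(name): name is "side" or "top" or "wrist"; returns a dict with "img" (400x640x3 uint8, blue, green, red), "fov_y" (degrees; the focal length in pixels is half the picture's height over the tangent of half this angle, whatever the lens; pixels are square), "cx", "cy" (the principal point, pixels), "distortion" ([k1, k2, p1, p2, k3] as OpenCV has them; the pictures are not rectified), "R" (3x3) and "t" (3): a world point X has camera coordinates R X + t; the wrist camera has in their place "tool_from_camera" (4x4, takes a point from camera to tool coordinates, whose origin is the TCP and whose axes are the tool frame's). Camera axes: x right, y down, z forward; pixel columns grow to the right and rows downward; lengths in m; the calibration is good to about 2 mm. A picture is of the moment at which its call begins: read the wrist's pose just before it. There is no depth.
- workorder.hand_in(): hands the job in, once; it reports no verdict.
The state is a dict: "clock": time; "joint_pos": joint angles; "joint_velocities": joint speeds; "tau": joint torques, N m; "position": TCP position; "ee_rot": TCP orientation; "ft_force": force on the tool from outside, world axes, zero at the start; "torque": the same for the moment, N m; "grip_width": opening from 0.0 (shut) to 1.0 (fully open).
Only numpy, scipy, OpenCV 4.12 (cv2) and the standard library are available. Lean on these libraries where they do the work, as an engineer would, in place of code of your own. Each camera call takes 0.05 s, during which the arm holds its last target.

## Task

Lay the long bevelled block flat on the jig's plywood bed, bevel up and facing away from the fence, and let go of it; it has to end up with its end against the stop block and its back flush against the fence. Finish while holding it there for drilling with one firm, steady diagonal push of the fingers (about 15 N forward and 10 N down, never ramming it) that presses it against the fence and down on the bed at the same time: the program ends with the push still on. Leave the other things where they are.

Things in the scene. Friction and masses are not known exactly. Their poses are not given: they have to be found in the camera images.
- ridge: the workpiece, a bare pine block 140 mm long (its y), 56 mm wide (its x), 44 mm high, 0.13 to 0.25 kg. Origin: centre of its 56 x 140 underside, z up. Its upper edge on the -x side is planed off along the whole length by a 45 degree bevel 18 mm wide and 18 mm high: the -x face is upright only to z = 26 mm, the flat top runs from x = -10 to +28 mm. The +x face (the back) is upright over the full 44 mm. It starts lying on the table on its underside, among the other blocks
- ridge_bevel (a point): middle of the ridge block's bevel, at (-19, 0, 35) mm in the block's frame; the bevel faces -x and up
- jig: the jig's bed, a plywood board 220 mm (x) by 300 mm (y), 18 mm thick, fixed on the table. Origin: centre of its underside; its top is at z = 18 mm. The robot is on its -x side. Wood rubs on wood: friction on the bed (coefficient 0.5 to 0.7) takes up part of a forward push, all the more the harder the block is pressed down, and only the rest reaches the fence
- fence: the fence, a wooden strip along the bed's far side, 20 mm thick (x), 300 mm long (y), 52 mm high, fixed on the bed and parallel to it. Origin: centre of its underside, on the bed's top. The block's back goes against its near face, at x = -10 mm; fully home, the block's origin is at x = -38 mm in this frame
- stop: the stop block, a wooden strip 115 mm long (x), 30 mm thick (y), 34 mm high, fixed on the bed square to the fence and touching its near face, at its +y end (the robot's left). Origin: centre of its underside, on the bed's top. The block's +y end goes against its face at y = -15 mm; fully home, the ridge block's origin is at y = -85 mm in this frame
- square: bystander: a square-edged pine block without a bevel, 56 x 125 x 44 mm (x, y, z), origin at the centre of its underside
- short: bystander: a short offcut of the same bevelled section, only 70 mm long (y), 56 wide, 44 high, origin at the centre of its underside
- hammer: bystander: hammer lying on the left of the jig, 260 mm long, origin under its middle
- screwdriver: bystander: screwdriver lying close to the robot on the left, 200 mm long, origin under its middle
- tape: bystander: tape measure, 70 x 62 mm, 38 mm high, lying flat close to the robot, origin at the centre of its underside
- level: bystander: small spirit level, 22 x 160 x 42 mm, standing beyond the blocks
- holesaw: bystander: hole saw ring, 60 mm across, 45 mm high, close to the robot on the right
Things that resemble listed ones, but are neither listed nor needed, are in the scene too. Leave any grey or turquoise look-alike of the ridge alone.

How it is judged:
By the outcome, as a careful person would: the job done as asked, in the order asked, and still so for the second after the job is handed in, while the arm keeps its last pose, push and grip.
It also fails if it takes over 64 s, if anything falls off the work surface, if the arm or the gripper's body presses on something with over 40 N, if the wrist force passes 120 N, or if a joint passes its speed limit or range.

## Working session

There is one attempt and no reset: what is moved stays moved. The work goes in short steps, Python scripts to look and compute and a tool call to move; the robot and the scene stay as the last step left them, time stands still between calls to the robot, and variables do not carry over. Pictures are saved under pics/ and viewed, and the job is handed in when it is done.

Besides the shell and the picture viewer there is one more tool, called after ">>>" as name(argument=value, ...) on one line, values as JSON. play_rows: Moves the arm, as the interface text tells. Its arguments: {"type":"object","properties":{"increments":{"type":"string"},"hand":{"type":"number"},"squeeze":{"type":"number"}},"required":["increments"]}

```bash
mkdir -p pics; cat > h.py <<'E'
import numpy as np, cv2
from workcell import get_obs, camera, workorder, manip
def K(c):
    f=200/np.tan(np.radians(c["fov_y"])/2)
    return np.array([[f,0,c["cx"]],[0,f,c["cy"]],[0,0,1]])
E
python3 - <<'E'
from h import *
import pickle
o=get_obs();print({k:np.round(v,3) for k,v in o.items()}, manip.finger_overhang)
d={}
for n in("side","top","wrist"):
    c=camera(n);d[n]=c;cv2.imwrite(f"pics/{n}0.png",c["img"])
    print(n,{k:v for k,v in c.items() if k!="img"})
d['obs']=o
pickle.dump(d,open("v0.pkl","wb"))
E
```

```text
{'clock': np.float64(0.0), 'joint_pos': array([-1.191,  0.333, -0.065,  1.461,  0.022,  1.35 , -0.088]), 'joint_velocities': array([-0.001,  0.   , -0.   ,  0.001,  0.001, -0.001, -0.002]), 'tau': array([-0.0000e+00, -6.2543e+01,  4.9000e-02, -3.9161e+01,  1.6000e-02,
        1.0000e-02, -0.0000e+00]), 'position': array([0.245, 0.575, 0.238]), 'ee_rot': array([-0.39 ,  0.59 ,  0.39 ,  0.589]), 'ft_force': array([ 0.382, -0.555,  0.455]), 'torque': array([ 0.003, -0.04 , -0.03 ]), 'grip_width': np.float64(1.0)} 0.008
side {'fov_y': 54.94053396880392, 'cx': 318.39963866989393, 'cy': 196.57413709814864, 'distortion': array([-0.03285895,  0.        ,  0.        ,  0.        ,  0.        ]), 'R': array([[ 8.33464162e-01, -5.52573159e-01, -6.28260583e-04],
       [-3.87393012e-01, -5.83506025e-01, -7.13755822e-01],
       [ 3.94035715e-01,  5.95133282e-01, -7.00394340e-01]]), 't': array([-0.43147022,  0.21634262,  1.2895902 ])}
top {'fov_y': 53.065098320750465, 'cx': 325.01625555365763, 'cy': 203.85046069480032, 'distortion': array([-0.06606446,  0.        ,  0.        ,  0.        ,  0.        ]), 'R': array([[-0.00851245, -0.9999565 ,  0.00381342],
       [-0.9900556 ,  0.00789252, -0.14045502],
       [ 0.14041882, -0.00497112, -0.99007972]]), 't': array([-0.00634298,  0.48624361,  1.1437734 ])}
wrist {'fov_y': 58.1205676989664, 'cx': 319.221067296671, 'cy': 195.4232506794946, 'distortion': array([-0.03463819,  0.        ,  0.        ,  0.        ,  0.        ]), 'tool_from_camera': array([[-1.24655539e-04, -2.63995450e-01,  9.64523917e-01,
        -1.35438911e-01],
       [ 2.46577567e-04, -9.64523904e-01, -2.63995414e-01,
         6.68479044e-02],
       [ 9.99999962e-01,  2.04921470e-04,  1.85328603e-04,
         5.52780877e-04],
       [ 0.00000000e+00,  0.00000000e+00,  0.00000000e+00,
         1.00000000e+00]])}
```

View pics/top0.png

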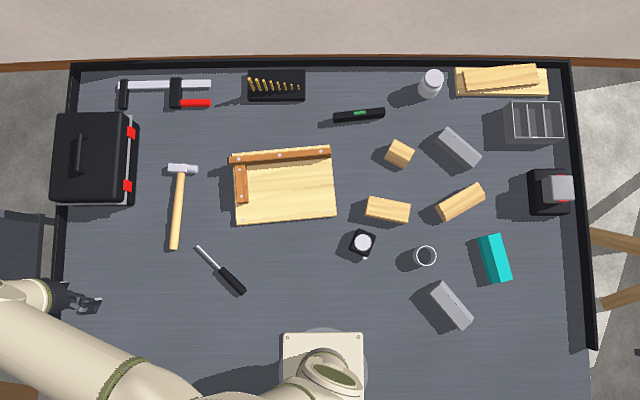

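View pics/side0.png

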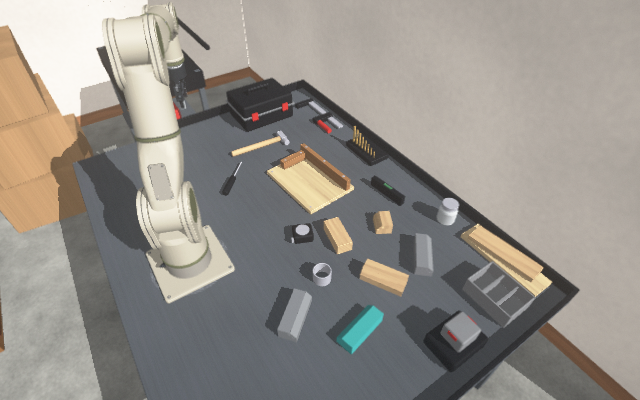

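```bash
python3 - <<'E'
from h import *
import pickle
d=pickle.load(open("v0.pkl","rb"))
t=d['top']['img'][130:240,350:500]; s=d['side']['img'][195:305,300:450]
a=cv2.resize(t,None,fx=5,fy=5,interpolation=cv2.INTER_CUBIC)
cv2.imwrite("pics/z1.png",a)
cv2.imwrite("pics/z2.png",cv2.resize(s,None,fx=5,fy=5,interpolation=cv2.INTER_CUBIC))
cv2.imwrite("pics/z3.png",cv2.resize(d['top']['img'][135:235,220:350],None,fx=6,fy=6,interpolation=cv2.INTER_CUBIC))
E
```

```text
(no output)
```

View pics/z1.png

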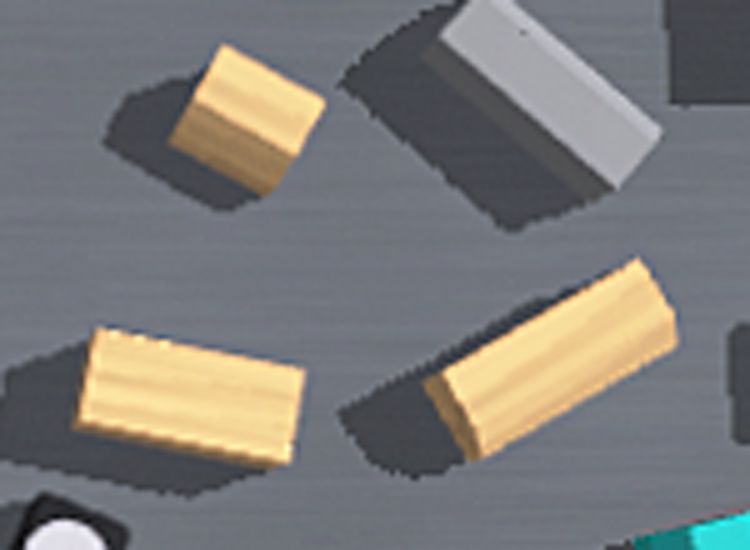

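View pics/z2.png

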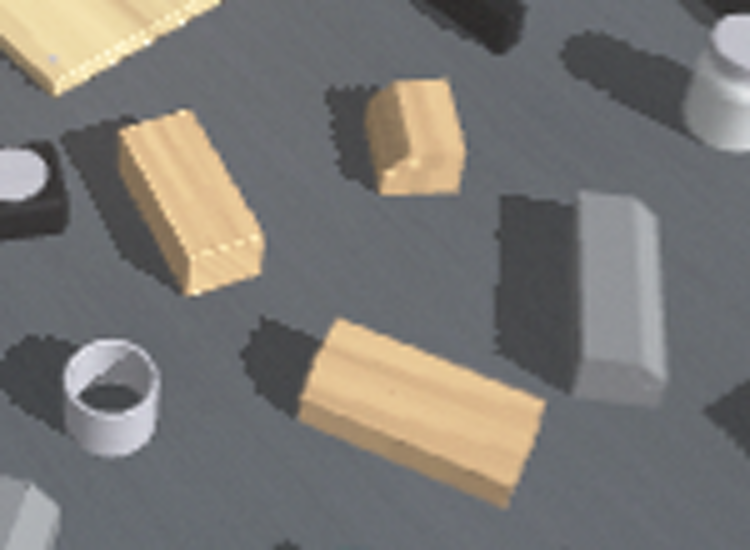

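View pics/z3.png

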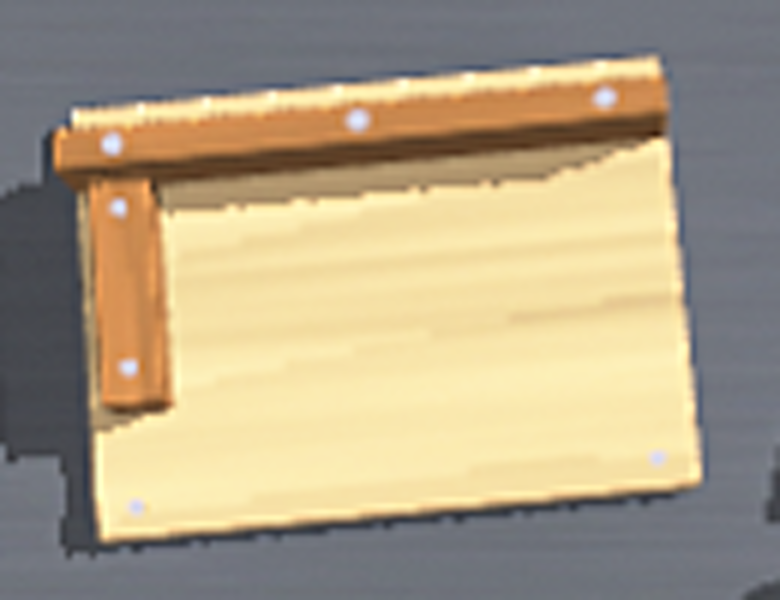

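```bash
cat >> h.py <<'E'
from scipy.spatial.transform import Rotation as Ro
def ray(c,px,o=None):
    p=cv2.undistortPoints(np.array([px],float).reshape(-1,1,2),K(c),c["distortion"]).reshape(-1,2)
    d=np.c_[p,np.ones(len(p))]
    if "R" in c: R=c["R"].T; org=-R@c["t"]
    else:
        T=c["tool_from_camera"]; Rt=Ro.from_quat(o["ee_rot"]).as_matrix()
        R=Rt@T[:3,:3]; org=Rt@T[:3,3]+o["position"]
    return org,(R@d.T).T
def onz(c,px,z,o=None):
    org,d=ray(c,px,o); return org+d*((z-org[2])/d[:,2])[:,None]
def proj(c,X,o=None):
    X=np.atleast_2d(X)
    if "R" in c: Y=(c["R"]@X.T).T+c["t"]
    else:
        T=c["tool_from_camera"]; Rt=Ro.from_quat(o["ee_rot"]).as_matrix()
        Y=((X-o["position"])@Rt-T[:3,3])@T[:3,:3]
    return cv2.projectPoints(Y,np.zeros(3),np.zeros(3),K(c),c["distortion"])[0].reshape(-1,2)
E
python3 - <<'E'
from h import *
import pickle
d=pickle.load(open("v0.pkl","rb"));c=d['top']
p=onz(c,[(438,204),(478,181.6)],.044);print(p,np.linalg.norm(p[1]-p[0]))
v=p[0]-p[1];print(np.degrees(np.arctan2(-v[0],v[1])))
q=onz(c,[(236.7,225),(336.7,215.5)],.018);print(q,np.linalg.norm(q[1]-q[0]))
v=q[0]-q[1];print(np.degrees(np.arctan2(-v[0],v[1])))
f=onz(c,[(220+160/6,135+172/6),(220+665/6,135+125/6)],.070);print(f);v=f[0]-f[1];print(np.degrees(np.arctan2(-v[0],v[1])))
print(onz(c,[(220+172/6,135+403/6),(220+160/6,135+185/6)],.052))
o=d['obs'];print(Ro.from_quat(o['ee_rot']).as_matrix().round(3))
E
```

```text
[[ 0.48171629 -0.34193488  0.044     ]
 [ 0.54801753 -0.46589204  0.044     ]] 0.14057464820068633
28.14108757677205
[[ 0.42718943  0.25219251  0.018     ]
 [ 0.45326198 -0.0448432   0.018     ]] 0.2981777869128447
5.01632749689793
[[ 0.6006036   0.21599835  0.07      ]
 [ 0.62178888 -0.02825999  0.07      ]]
4.9570349701920104
[[0.49037272 0.2113433  0.052     ]
 [0.59851467 0.21936749 0.052     ]]
[[-0.001 -0.92   0.392]
 [-0.001  0.392  0.92 ]
 [-1.    -0.    -0.001]]
```

>>> play_rows(increments="0 -0.037 -0.027 0;0 -0.037 -0.027 0;0 -0.037 -0.027 0;0 -0.037 -0.027 0;0 -0.037 -0.027 0;0 -0.037 -0.027 0;0 -0.037 -0.027 0;0 -0.037 -0.027 0;0 -0.037 -0.027 0;0 -0.037 -0.027 0;0 -0.037 -0.027 0;0 -0.037 -0.027 0;0 0 0 0.14;0 0 0 0.14;0 0 0 0.14;0 0 0 0.14;0 0 0 0.14;0 0 0 0.14;0 0 0 0.14;0 0 0 0.1", hand=-1)

```text
clock: 2.15
position: [0.5337, 0.0799, 0.2334]
ee_rot: [-0.019, 0.709, 0.016, 0.704]
ft_force: [0.1, -0.2, 0.9]
grip_width: 1.002
```

```bash
cat >> h.py <<'E'
import pickle
def snap(n,name):
    o=get_obs(); c=camera(n); cv2.imwrite(f"pics/{name}.png",c["img"]); pickle.dump((c,o),open(name+".pkl","wb"))
    M=Ro.from_quat(o['ee_rot']).as_matrix()
    print("clock",o["clock"],"pos",o["position"].round(4),"F",o["ft_force"].round(2),"g",round(float(o["grip_width"]),3),"z yaw",np.degrees(np.arctan2(M[1,2],M[0,2])).round(2),"tilt",M[:,0].round(3)); return c,o
E
python3 -c "
from h import *
snap('wrist','w1')"
```

```text
clock 2.15 pos [0.5337 0.0799 0.2334] F [ 0.13 -0.21  0.91] g 1.002 z yaw 2.82 tilt [-0.007 -0.005 -1.   ]
```

View pics/w1.png

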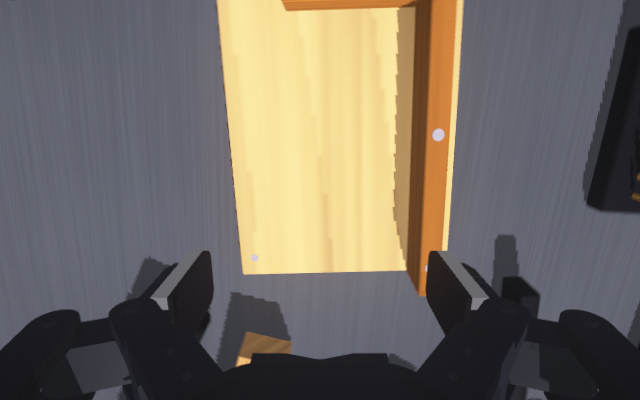

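```bash
python3 - <<'E'
from h import *
c,o=pickle.load(open("w1.pkl","rb"));im=c["img"]
cv2.imwrite("pics/z4.png",np.hstack([cv2.resize(im[0:150,380:480],None,fx=4,fy=4),cv2.resize(im[160:310,380:480],None,fx=4,fy=4)]))
hsv=cv2.cvtColor(im,cv2.COLOR_BGR2HSV)
for r in (20,60,100,140,180,220,250):
    print(r,[tuple(int(v) for v in hsv[r,x]) for x in range(394,466,3)])
E
```

```text
20 [(23, 93, 249), (19, 115, 229), (17, 124, 175), (17, 124, 173), (17, 125, 170), (17, 125, 169), (17, 125, 170), (15, 151, 115), (14, 170, 93), (13, 167, 96), (14, 170, 96), (13, 167, 90), (13, 178, 122), (14, 182, 195), (14, 183, 199), (14, 184, 200), (14, 183, 203), (14, 179, 209), (15, 182, 209), (14, 181, 211), (14, 179, 210), (21, 103, 243), (21, 102, 242), (160, 14, 110)]
60 [(24, 91, 250), (17, 122, 188), (17, 122, 180), (17, 121, 177), (17, 122, 176), (17, 122, 174), (17, 119, 175), (14, 166, 95), (13, 167, 101), (14, 166, 95), (13, 169, 101), (14, 170, 99), (14, 182, 175), (14, 181, 201), (14, 183, 201), (14, 180, 201), (14, 181, 207), (14, 182, 209), (14, 182, 211), (14, 182, 213), (20, 113, 238), (22, 98, 246), (15, 51, 155), (117, 20, 114)]
100 [(23, 89, 251), (17, 120, 183), (17, 123, 181), (17, 122, 180), (17, 123, 179), (17, 123, 179), (16, 139, 138), (13, 161, 103), (13, 165, 102), (13, 166, 100), (13, 171, 103), (14, 174, 133), (14, 179, 206), (14, 178, 201), (14, 181, 200), (14, 180, 205), (14, 180, 208), (14, 179, 210), (14, 179, 211), (17, 140, 230), (22, 96, 24
[... 895 characters left out ...]
, 119, 182), (14, 159, 106), (13, 164, 101), (14, 163, 100), (13, 158, 100), (13, 168, 114), (14, 181, 202), (14, 179, 208), (15, 181, 208), (15, 183, 209), (14, 181, 209), (14, 178, 206), (14, 182, 202), (23, 96, 246), (23, 97, 246), (131, 18, 112), (129, 22, 116), (123, 20, 117), (127, 20, 117), (123, 20, 116)]
250 [(20, 102, 242), (21, 102, 243), (23, 94, 248), (17, 120, 179), (17, 126, 164), (13, 164, 101), (13, 158, 97), (14, 163, 103), (13, 160, 94), (14, 180, 169), (14, 179, 206), (15, 180, 210), (14, 179, 192), (14, 179, 177), (13, 172, 176), (12, 142, 179), (18, 107, 223), (19, 101, 230), (137, 16, 112), (123, 20, 116), (123, 24, 119), (125, 26, 118), (123, 24, 118), (120, 22, 117)]
```

View pics/z4.png

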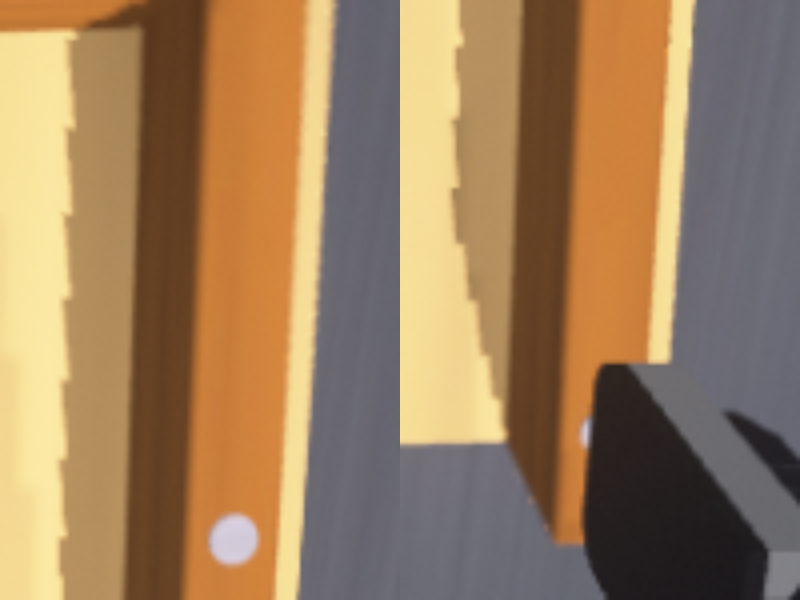

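```bash
python3 - <<'E'
from h import *
c,o=pickle.load(open("w1.pkl","rb"))
def yaw(v): return np.degrees(np.arctan2(-v[0],v[1])).round(2)
a=onz(c,[(415,20),(413.5,60),(412,100),(410.8,140),(409.3,180),(408,220),(407,250)],.018,o);print(a.round(4),yaw(a[0]-a[-1]))
b=onz(c,[(430.5,20),(425.5,140),(421,220)],.070,o);print(b.round(4),yaw(b[0]-b[-1]))
e=onz(c,[(218,0),(243,274)],.018,o);print('near edge',e.round(4),yaw(e[0]-e[1]))
print('stop base',onz(c,[(400,7.5),(290,10.5)],.018,o).round(4)); print('-y end',onz(c,[(407,271),(243,274)],.018,o).round(4))
im=c['img']; cv2.imwrite("pics/z5.png",cv2.resize(im[0:30,270:430],None,fx=5,fy=5,interpolation=cv2.INTER_CUBIC))
E
```

```text
[[ 0.6115  0.2177  0.018 ]
 [ 0.6139  0.1837  0.018 ]
 [ 0.6166  0.148   0.018 ]
 [ 0.6198  0.1104  0.018 ]
 [ 0.6229  0.0707  0.018 ]
 [ 0.6265  0.0285  0.018 ]
 [ 0.6294 -0.0049  0.018 ]] 4.59
[[0.6115 0.208  0.07  ]
 [0.6188 0.1166 0.07  ]
 [0.6238 0.0468 0.07  ]] 4.38
near edge [[ 0.4348  0.2258  0.018 ]
 [ 0.4557 -0.0424  0.018 ]] 4.46
stop base [[0.597  0.2272 0.018 ]
 [0.4992 0.2199 0.018 ]]
-y end [[ 0.6323 -0.0294  0.018 ]
 [ 0.4557 -0.0424  0.018 ]]
```

View pics/z5.png

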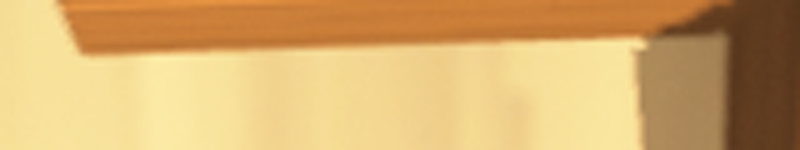

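>>> play_rows(increments="0 -0.045 -0.0062 0;0 -0.045 -0.0062 0;0 -0.045 -0.0062 0;0 -0.045 -0.0062 0;0 -0.045 -0.0062 0;0 -0.045 -0.0062 0;0 -0.045 -0.0062 0;0 -0.045 -0.0062 0;0 -0.045 -0.0062 0;0 -0.045 -0.0062 0;0 -0.045 -0.0062 0;0 0 0 -0.147;0 0 0 -0.147;0 0 0 -0.147;0 0 0 0")

```text
clock: 3.7
position: [0.4906, -0.4358, 0.2313]
ee_rot: [-0.189, 0.686, 0.188, 0.677]
ft_force: [-0.3, -0.8, -0.8]
grip_width: 1.0
```

```bash
python3 -c "
from h import *
snap('wrist','w2')"
```

```text
clock 3.7 pos [ 0.4906 -0.4358  0.2313] F [-0.32 -0.8  -0.83] g 1.0 z yaw 30.95 tilt [-0.013 -0.004 -1.   ]
```

View pics/w2.png

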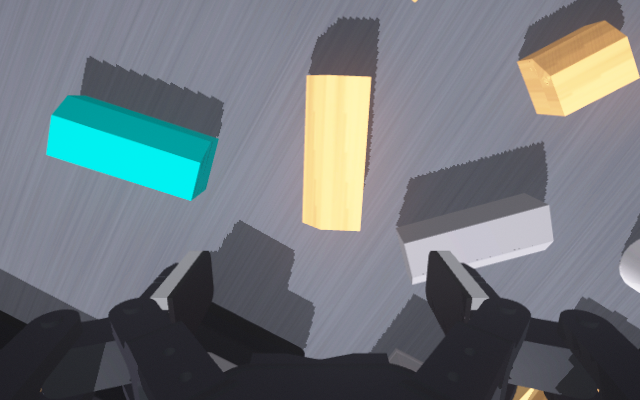

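```bash
python3 - <<'E'
from h import *
c,o=pickle.load(open("w2.pkl","rb"));im=c["img"]
cv2.imwrite("pics/z6.png",cv2.resize(im[60:245,290:385],None,fx=3.2,fy=3.2,interpolation=cv2.INTER_CUBIC))
a=onz(c,[(371,77),(360,231)],.044,o);v=a[0]-a[1];print(a.round(4),np.linalg.norm(v),np.degrees(np.arctan2(-v[0],v[1])))
th=np.arctan2(-v[0],v[1]);ux=np.array([np.cos(th),np.sin(th)]);print('origin',a[:,:2].mean(0)-.028*ux)
b=onz(c,[(308,76),(303,222)],.026,o);print(b.round(4), ((a-b)[:,:2]@ux))
k=onz(c,[(322,229)],.044,o);print((a[1]-k[0])[:2]@ux)
E
```

```text
[[ 0.4833 -0.3415  0.044 ]
 [ 0.5508 -0.4645  0.044 ]] 0.14026566968902818 28.767867992532253
origin [ 0.49251707 -0.4164874 ]
[[ 0.4355 -0.3681  0.026 ]
 [ 0.502  -0.4909  0.026 ]] [0.05472973 0.05548157]
0.036316402306968
```

View pics/z6.png

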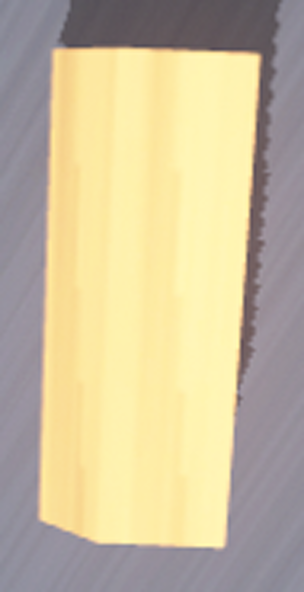

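>>> play_rows(increments="0 0.008 0.007 0.039;0 0.008 0.007 0;0.03 0 0 0;0.03 0 0 0;0.03 0 0 0;0.03 0 0 0;0.03 0 0 0;0 0 0 0")

```text
clock: 4.55
position: [0.4968, -0.4099, 0.0777]
ee_rot: [-0.171, 0.69, 0.169, 0.683]
ft_force: [-0.2, 0.2, -0.2]
grip_width: 1.001
```

```bash
python3 -c "
from h import *
c,o=snap('wrist','w3')
M=Ro.from_quat(o['ee_rot']).as_matrix()
print(M.round(3), M.T@(np.array([.4925,-.4165,.008])-o['position']))"
```

```text
clock 4.55 pos [ 0.4968 -0.4099  0.0777] F [-0.17  0.23 -0.18] g 1.001 z yaw 27.84 tilt [-0.009 -0.004 -1.   ]
[[-0.009 -0.467  0.884]
 [-0.004  0.884  0.467]
 [-1.     0.    -0.01 ]] [ 0.06971434 -0.00381383 -0.00617249]
```

View pics/w3.png

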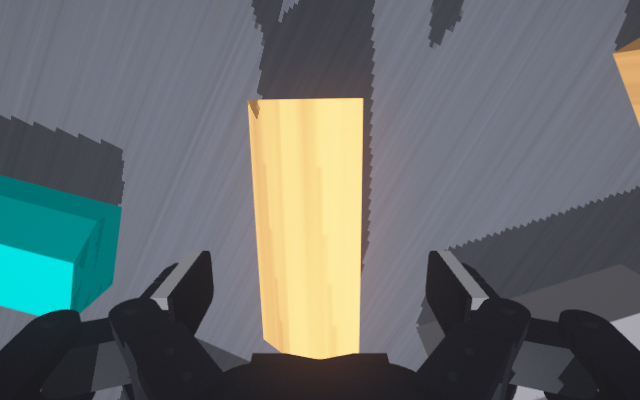

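>>> play_rows(increments="0 -0.004 -0.0062 -0.015;0.02 0 0 0;0.02 0 0 0;0.015 0 0 0;0.01 0 0 0;0 0 0 0")

```text
clock: 5.2
position: [0.4983, -0.4236, 0.0243]
ee_rot: [-0.182, 0.684, 0.17, 0.686]
ft_force: [0.1, 0.3, -0.4]
grip_width: 0.997
```

```bash
cat >> h.py <<'E'
def to(x,y,z,yaw=None):
    o=get_obs(); M=Ro.from_quat(o['ee_rot']).as_matrix(); cy=np.degrees(np.arctan2(M[1,2],M[0,2]))
    print("pos",o["position"].round(4),"down",M[:,0].round(3),"yaw",cy.round(2),"F",o["ft_force"].round(1),"t",o["clock"])
    print("need xyz",(M.T@(np.array([x,y,z])-o["position"])).round(4),"turn",None if yaw is None else -np.radians(yaw-cy).round(4))
E
python3 -c "
from h import *
to(.4925,-.4165,.008,28.7)"
```

```text
pos [ 0.4983 -0.4236  0.0243] down [ 0.006 -0.015 -1.   ] yaw 28.82 F [ 0.1  0.3 -0.4] t 5.2
need xyz [ 0.0162  0.0093 -0.0016] turn 0.0022
```

>>> play_rows(increments="0 0.009 -0.0016 0;0.008 0 0 0;0.007 0 0 0;0 0 0 0")

```text
clock: 5.6
position: [0.4932, -0.4169, 0.0106]
ee_rot: [-0.183, 0.683, 0.17, 0.686]
ft_force: [0.1, -0.1, 1.4]
grip_width: 1.002
```

```bash
python3 -c "
from h import *
to(.4925,-.4165,.008,28.7)"
```

```text
pos [ 0.4932 -0.4169  0.0106] down [ 0.009 -0.017 -1.   ] yaw 28.85 F [ 0.1 -0.1  1.4] t 5.6
need xyz [ 0.0026  0.0008 -0.0004] turn 0.0026
```

Centred; close.

>>> play_rows(increments="0.002 0 0 0;0 0 0 0;0 0 0 0;0 0 0 0;0 0 0 0;0 0 0 0;0 0 0 0;0 0 0 0", hand=1, squeeze=40)

```text
clock: 6.4
position: [0.4936, -0.4173, 0.0088]
ee_rot: [-0.183, 0.683, 0.17, 0.686]
ft_force: [1.0, -0.8, -0.7]
grip_width: 0.646
```

>>> play_rows(increments="-0.02 0 0 0;-0.04 0 0 0;-0.04 0 0 0;-0.03 0 0 0;0 0 0 0")

```text
clock: 6.9
position: [0.4909, -0.4141, 0.141]
ee_rot: [-0.181, 0.685, 0.171, 0.685]
ft_force: [0.1, -0.9, -2.1]
grip_width: 0.648
```

```bash
python3 -c "
from h import *
snap('wrist','w4')
to(.5565,.150,.14,4.5)"
```

```text
clock 6.9 pos [ 0.4909 -0.4141  0.141 ] F [ 0.12 -0.9  -2.1 ] g 0.648 z yaw 28.82 tilt [ 0.004 -0.015 -1.   ]
pos [ 0.4903 -0.4134  0.1389] down [ 0.002 -0.013 -1.   ] yaw 28.83 F [ 0.5 -0.8 -2.5] t 6.95
need xyz [-0.0084  0.4616  0.3297] turn 0.4246
```

View pics/w4.png

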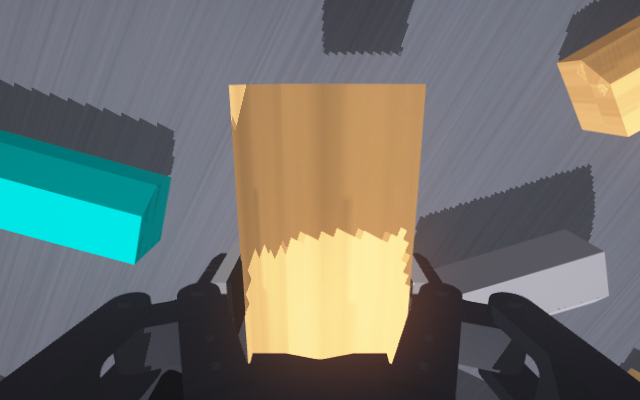

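>>> play_rows(increments="0 0.033 0.0235 0;0 0.033 0.0235 0;0 0.033 0.0235 0;0 0.033 0.0235 0;0 0.033 0.0235 0;0 0.033 0.0235 0;0 0.033 0.0235 0;0 0.033 0.0235 0;0 0.033 0.0235 0;0 0.033 0.0235 0;0 0.033 0.0235 0;0 0.033 0.0235 0;0 0.025 0.018 0;0 0 0 0.14;0 0 0 0.14;0 0 0 0.14;0 0 0 0;0 0 0 0")

```text
clock: 8.75
position: [0.5357, 0.1236, 0.1043]
ee_rot: [-0.033, 0.719, 0.021, 0.694]
ft_force: [-0.4, 0.3, -1.7]
grip_width: 0.654
```

```bash
python3 -c "
from h import *
snap('wrist','w5')
to(.5565,.150,.08,4.5)"
```

```text
clock 8.75 pos [0.5357 0.1236 0.1043] F [-0.41  0.27 -1.7 ] g 0.654 z yaw 4.35 tilt [-0.034 -0.018 -0.999]
pos [0.5357 0.1235 0.1043] down [-0.034 -0.018 -0.999] yaw 4.32 F [-0.6 -0.7 -1.6] t 8.8
need xyz [0.0231 0.0252 0.0236] turn -0.0031
```

View pics/w5.png

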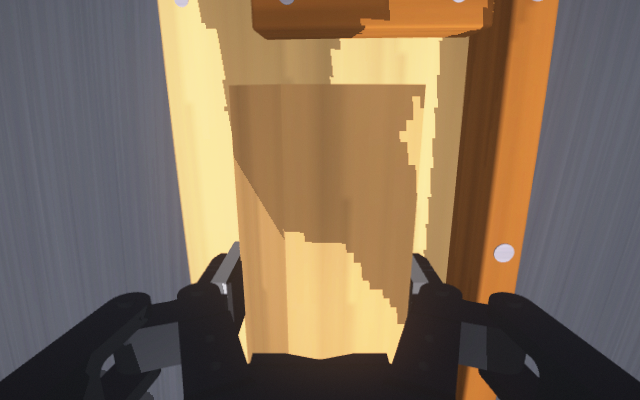

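>>> play_rows(increments="0 0.011 0.0115 0;0 0.011 0.0115 0;0.012 0 0 0;0.012 0 0 0;0 0 0 0")

```text
clock: 9.3
position: [0.555, 0.1449, 0.0755]
ee_rot: [-0.037, 0.72, 0.024, 0.693]
ft_force: [0.1, 0.1, -2.2]
grip_width: 0.647
```

```bash
python3 -c "
from h import *
snap('wrist','w6');snap('side','s6')
to(.5565,.148,.04,4.5)"
```

```text
clock 9.3 pos [0.555  0.1449 0.0755] F [ 0.12  0.12 -2.23] g 0.647 z yaw 4.89 tilt [-0.037 -0.019 -0.999]
clock 9.35 pos [0.5553 0.1448 0.0762] F [ 0.55 -0.1  -0.77] g 0.648 z yaw 4.87 tilt [-0.036 -0.019 -0.999]
pos [0.5559 0.1449 0.0771] down [-0.035 -0.019 -0.999] yaw 4.84 F [ 0.1 -0.4 -1.4] t 9.4
need xyz [0.037  0.0036 0.0022] turn 0.0059
```

View pics/w6.png

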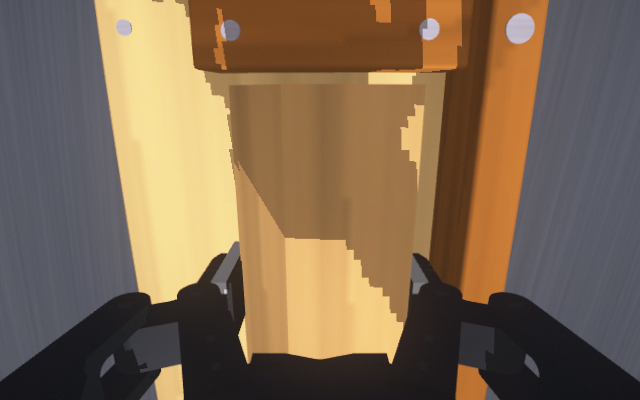

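View pics/s6.png

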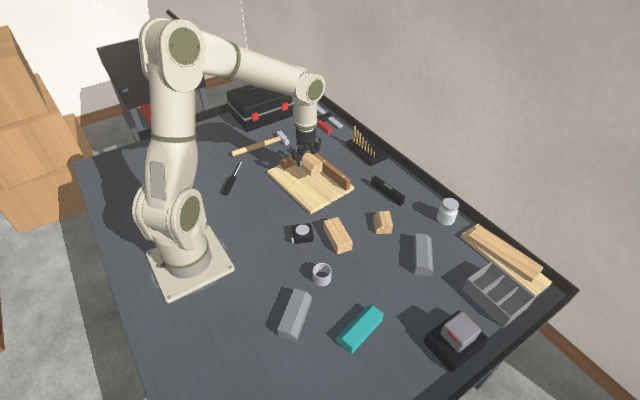

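>>> play_rows(increments="0.014 0 0 0;0.014 0 0 0;0.012 0 0.001 0;0 0 0 0;0 0 0 0")

```text
clock: 9.9
position: [0.555, 0.1433, 0.0336]
ee_rot: [-0.036, 0.719, 0.024, 0.694]
ft_force: [0.4, 0.1, -2.6]
grip_width: 0.644
```

```bash
python3 -c "
from h import *
to(.5565,.148,.027,4.5)"
```

```text
pos [0.555  0.1433 0.0336] down [-0.035 -0.019 -0.999] yaw 4.82 F [ 0.4  0.1 -2.6] t 9.9
need xyz [0.0064 0.0046 0.0021] turn 0.0055
```

>>> play_rows(increments="0.003 0.003 0.001 0.005;0.002 0 0 0;0.002 0 0 0;0 0 0 0")

```text
clock: 10.3
position: [0.5565, 0.1472, 0.0293]
ee_rot: [-0.033, 0.718, 0.023, 0.694]
ft_force: [-0.6, 0.1, -1.8]
grip_width: 0.651
```

>>> play_rows(increments="0.002 0 0 0;0 0.002 0 0;0 0 0 0")

```text
clock: 10.6
position: [0.557, 0.1491, 0.0298]
ee_rot: [-0.032, 0.718, 0.023, 0.695]
ft_force: [0.0, -0.0, -1.2]
grip_width: 0.649
```

>>> play_rows(increments="0.003 0 0 0;0.003 0 0 0")

```text
clock: 10.8
position: [0.5575, 0.1493, 0.0289]
ee_rot: [-0.031, 0.718, 0.024, 0.695]
ft_force: [-30.4, -7.4, 48.1]
grip_width: 0.646
```

>>> play_rows(increments="0 0 0 0;-0.001 0 0 0;0 0 0 0")

```text
clock: 11.1
position: [0.5578, 0.1496, 0.0312]
ee_rot: [-0.031, 0.717, 0.024, 0.696]
ft_force: [-0.4, 0.8, -1.9]
grip_width: 0.644
```

Now slide +y towards the stop in small steps just off the bed.

>>> play_rows(increments="0 0.0015 0 0;0 0.0015 0 0;0 0.0015 0 0")

```text
clock: 11.4
position: [0.5578, 0.1522, 0.0304]
ee_rot: [-0.032, 0.717, 0.023, 0.696]
ft_force: [-0.8, -8.2, 2.1]
grip_width: 0.65
```

>>> play_rows(increments="0.001 0 0 0;0 0 0 0;0 0 0 0;0 0 0 0;0 0 0 0", hand=-0.6)

```text
clock: 11.9
position: [0.5544, 0.1521, 0.0295]
ee_rot: [-0.032, 0.72, 0.022, 0.693]
ft_force: [-1.7, -1.6, 1.7]
grip_width: 0.804
```

```bash
python3 -c "
from h import *
snap('wrist','w7')
to(.5565,.148,.027,4.5)"
```

```text
clock 11.9 pos [0.5544 0.1521 0.0295] F [-1.73 -1.58  1.74] g 0.804 z yaw 4.36 tilt [-0.038 -0.014 -0.999]
pos [0.5544 0.1521 0.0295] down [-0.038 -0.014 -0.999] yaw 4.36 F [-0.9 -0.8  2.2] t 11.95
need xyz [ 0.0025 -0.0042  0.0019] turn -0.0025
```

View pics/w7.png

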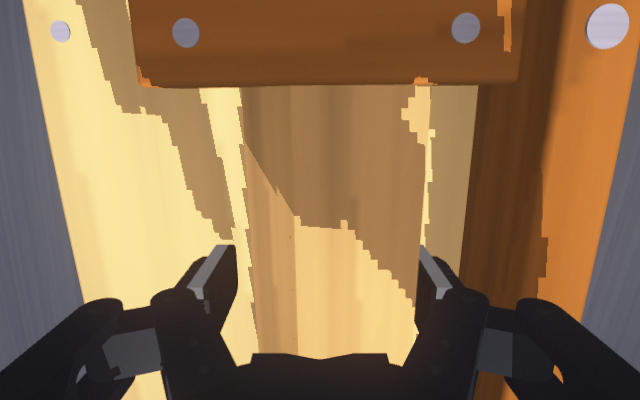

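>>> play_rows(increments="0 0 0.003 0;-0.02 0 0 0;-0.03 0 0 0;-0.04 0 0 0;-0.03 0 0 0;0 0 0 0")

```text
clock: 12.55
position: [0.5598, 0.1554, 0.1518]
ee_rot: [-0.032, 0.723, 0.023, 0.69]
ft_force: [0.9, 0.2, 1.1]
grip_width: 0.803
```

```bash
python3 -c "
from h import *
c,o=snap('wrist','w8')
to(.5,.148,.15,4.5)"
```

```text
clock 12.55 pos [0.5598 0.1554 0.1518] F [0.85 0.23 1.07] g 0.803 z yaw 4.46 tilt [-0.047 -0.015 -0.999]
pos [0.5589 0.1552 0.1499] down [-0.049 -0.016 -0.999] yaw 4.47 F [-0.2  0.2  0.2] t 12.6
need xyz [ 0.0029 -0.0026 -0.0593] turn -0.0005
```

View pics/w8.png

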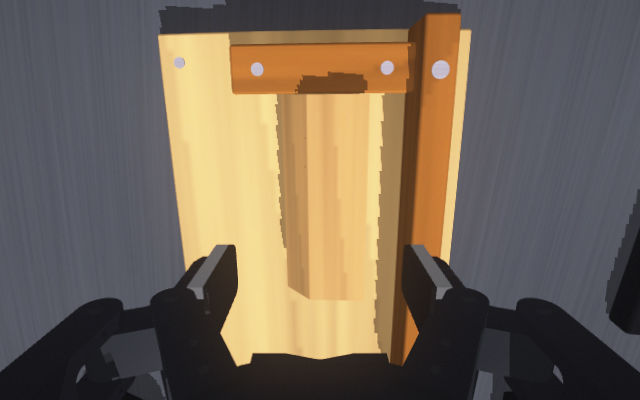

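>>> play_rows(increments="0 -0.003 -0.03 0;0 -0.003 -0.03 0;0.03 0 0 0;0.03 0 0 0;0.02 0 0 0;0 0 0 0;0 0 0 0", hand=1)

```text
clock: 13.3
position: [0.491, 0.1437, 0.0654]
ee_rot: [-0.034, 0.725, 0.023, 0.687]
ft_force: [0.1, 0.6, 0.3]
grip_width: -0.001
```

```bash
python3 -c "
from h import *
c,o=snap('wrist','w9')
to(.495,.147,.034,4.5)"
```

```text
clock 13.3 pos [0.491  0.1437 0.0654] F [0.12 0.63 0.28] g -0.001 z yaw 4.61 tilt [-0.052 -0.018 -0.998]
pos [0.4909 0.1438 0.0654] down [-0.052 -0.018 -0.998] yaw 4.62 F [-0.3  0.1 -0. ] t 13.35
need xyz [0.0311 0.0033 0.006 ] turn 0.002
```

View pics/w9.png

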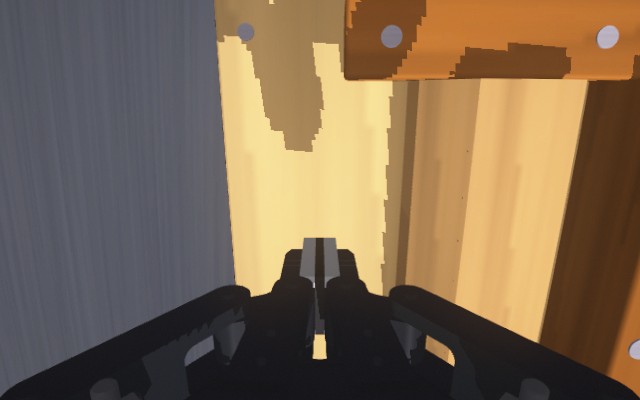

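>>> play_rows(increments="0.015 0.003 0 0;0.014 0 0 0;0 0 0 0;0 0 0.005 0;0 0 0.005 0;0 0 0.005 0")

```text
clock: 13.95
position: [0.5065, 0.1486, 0.0354]
ee_rot: [-0.034, 0.724, 0.024, 0.689]
ft_force: [0.3, -0.2, -0.1]
grip_width: -0.003
```

>>> play_rows(increments="0 0 0.005 0;0 0 0.005 0;0 0 0.004 0;0 0 0.004 0;0 0 0.004 0")

```text
clock: 14.45
position: [0.5309, 0.1506, 0.035]
ee_rot: [-0.033, 0.724, 0.024, 0.689]
ft_force: [-0.8, -0.5, 0.9]
grip_width: 0.002
```

>>> play_rows(increments="0 0 0.004 0;0 0 0.004 0;0 0 0.004 0;0 0 0.003 0;0 0 0.003 0")

```text
clock: 14.95
position: [0.5451, 0.1517, 0.0333]
ee_rot: [-0.034, 0.728, 0.024, 0.684]
ft_force: [-22.9, -2.0, 19.8]
grip_width: 0.003
```

```bash
python3 -c "
from h import *
c,o=snap('wrist','w10')
to(.495,.147,.034,4.5)"
```

```text
clock 14.95 pos [0.5451 0.1517 0.0333] F [-22.94  -1.98  19.8 ] g 0.003 z yaw 4.65 tilt [-0.062 -0.017 -0.998]
pos [0.545  0.1517 0.0332] down [-0.062 -0.017 -0.998] yaw 4.65 F [-18.   -1.6  13.8] t 15.0
need xyz [ 0.0024 -0.0006 -0.0502] turn 0.0026
```

View pics/w10.png

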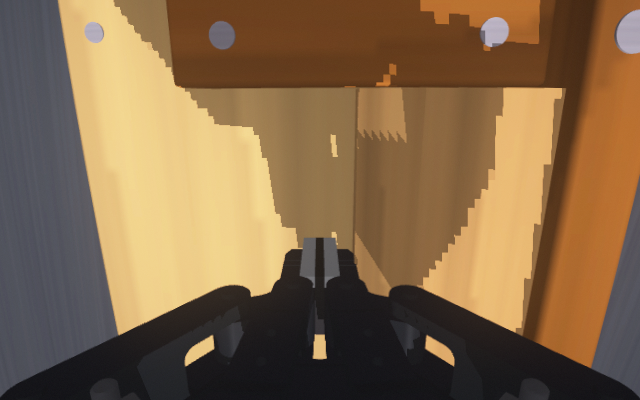

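>>> play_rows(increments="0 0 0.003 0;0 0 0.003 0")

```text
clock: 15.2
position: [0.5447, 0.1518, 0.0323]
ee_rot: [-0.034, 0.734, 0.024, 0.678]
ft_force: [-17.8, -1.8, 16.5]
grip_width: -0.0
```

```bash
python3 -c "
from h import *
c,o=snap('top','t11')
to(.495,.147,.034,4.5)
im=c['img'][130:235,220:350]
cv2.imwrite('pics/z7.png',cv2.resize(im,None,fx=6,fy=5.7,interpolation=cv2.INTER_CUBIC))
c,o=snap('side','s11');im=c['img'][130:220,250:370]
cv2.imwrite('pics/z8.png',cv2.resize(im,None,fx=6,fy=6,interpolation=cv2.INTER_CUBIC))
"
```

```text
clock 15.2 pos [0.5447 0.1518 0.0323] F [-17.81  -1.77  16.45] g -0.0 z yaw 4.68 tilt [-0.077 -0.018 -0.997]
pos [0.5448 0.1518 0.0323] down [-0.078 -0.018 -0.997] yaw 4.68 F [-17.9  -2.1  13.9] t 15.25
need xyz [ 0.0022 -0.0007 -0.05  ] turn 0.0031
clock 15.25 pos [0.5448 0.1518 0.0323] F [-17.91  -2.12  13.89] g -0.001 z yaw 4.68 tilt [-0.078 -0.018 -0.997]
```

View pics/z7.png

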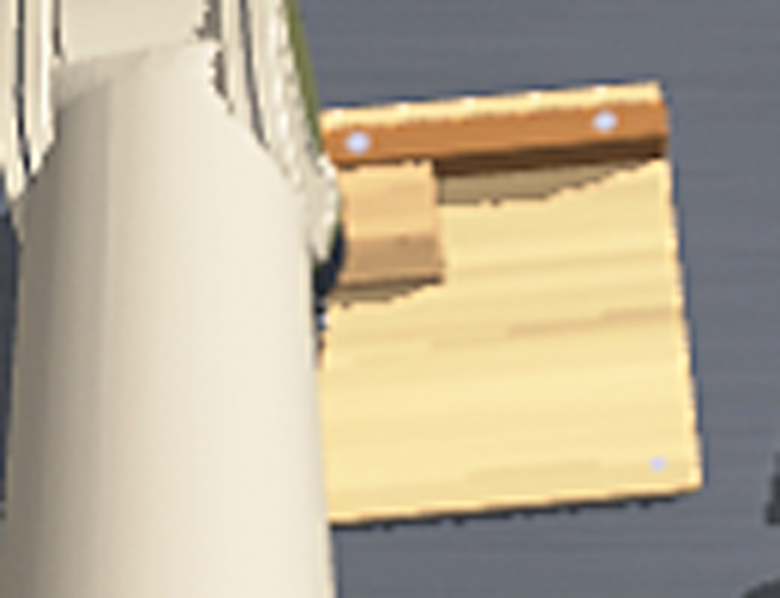

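View pics/z8.png

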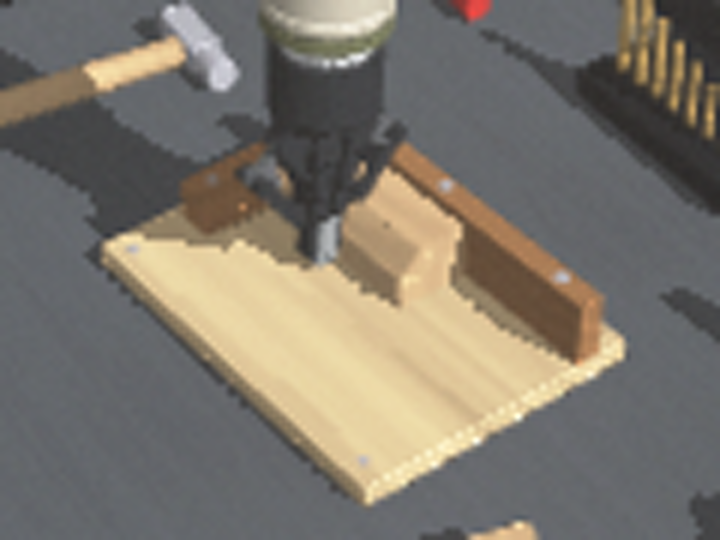

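```bash
python3 -c "
from h import *
c,o=pickle.load(open('t11.pkl','rb'))
ux=np.array([.9969,.0785]);uy=np.array([-.0785,.9969])
p=onz(c,[(220+433/6,130+160/5.7)],.062);print('block back-right',p,p[:,:2]@ux,p[:,:2]@uy)
p=onz(c,[(220+441/6,130+283/5.7)],.018);print('front base',p[:,:2]@ux)
p=onz(c,[(220+435/6,130+160/5.7),(220+663/6,130+139/5.7)],.070);print('fence top',p[:,:2]@ux)
p=onz(c,[(220+663/6,130+159/5.7)],.018);print('fence base',p[:,:2]@ux)
c,o=pickle.load(open('w10.pkl','rb'))
p=onz(c,[(563,88),(527,330)],.062,o);print('w10 block back',p,p[:,:2]@ux,p[:,:2]@uy)
p=onz(c,[(603,60),(546,330)],.070,o);print('w10 fence',p[:,:2]@ux)
im=c['img'];cv2.imwrite('pics/z9.png',cv2.resize(im[60:360,500:640],None,fx=4,fy=2))
"
```

```text
block back-right [[0.61810098 0.08460857 0.062     ]] [0.62282664] [0.03582536]
front base [0.56762904]
fence top [0.62061056 0.6220375 ]
fence base [0.62503148]
w10 block back [[0.60851853 0.22773455 0.062     ]
 [0.61722162 0.15054529 0.062     ]] [0.62450929 0.62712604] [0.17925987 0.10162671]
w10 fence [0.62874112 0.6281457 ]
```

View pics/z9.png

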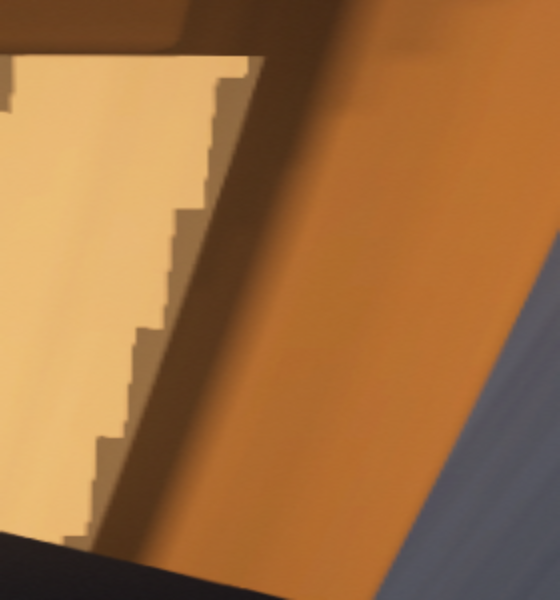

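>>> play_rows(increments="0 0 -0.01 0;0 0 -0.015 0;-0.03 0 0 0;-0.04 0 0 0;-0.04 0 0 0;0 0 0 0")

```text
clock: 15.9
position: [0.527, 0.1513, 0.1465]
ee_rot: [-0.035, 0.734, 0.023, 0.678]
ft_force: [0.4, 0.6, 0.6]
grip_width: 0.004
```

```bash
python3 -c "
from h import *
c,o=snap('wrist','w12')
to(.495,.147,.034,4.5)
"
```

```text
clock 15.9 pos [0.527  0.1513 0.1465] F [0.37 0.62 0.64] g 0.004 z yaw 4.66 tilt [-0.078 -0.02  -0.997]
pos [0.5257 0.151  0.144 ] down [-0.081 -0.021 -0.997] yaw 4.67 F [ 0.2  0.3 -0.3] t 15.95
need xyz [ 1.122e-01  1.000e-04 -2.180e-02] turn 0.0029
```

View pics/w12.png

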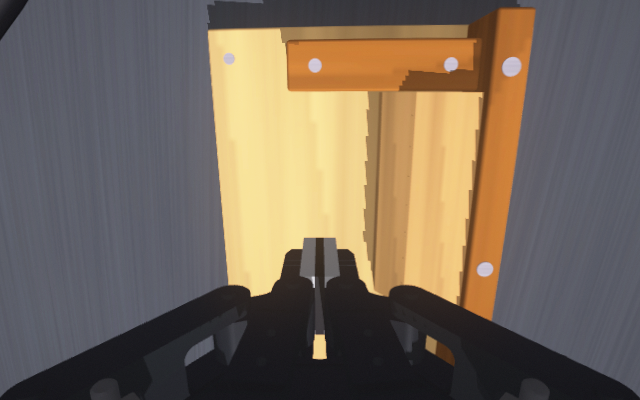

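```bash
python3 -c "
from h import *
c,o=pickle.load(open('w12.pkl','rb'))
im=c['img'];cv2.imwrite('pics/z10.png',cv2.resize(im[60:310,350:530],None,fx=4.4,fy=2.4,interpolation=cv2.INTER_CUBIC))
ux=np.array([.9969,.0785]);uy=np.array([-.0785,.9969])
"
```

```text
(no output)
```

View pics/z10.png

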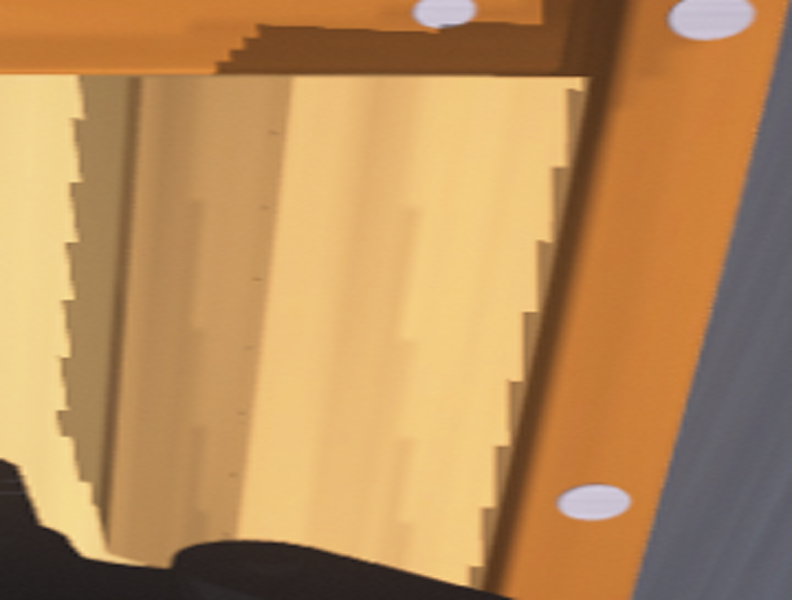

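>>> play_rows(increments="0 -0.035 0.017 0;0 -0.035 0.017 0;0 -0.03 0.016 0;0 0 0 0;0.03 0 0 0;0.03 0 0 0;0.02 0 0 0;0 0 0 0")

```text
clock: 16.75
position: [0.5757, 0.0509, 0.0511]
ee_rot: [-0.037, 0.736, 0.023, 0.675]
ft_force: [-0.5, -0.2, -0.6]
grip_width: 0.001
```

```bash
python3 -c "
from h import *
c,o=snap('wrist','w13')
u,v=.58,.01
to(.9969*u-.0785*v,.0785*u+.9969*v,.05,4.5)
"
```

```text
clock 16.75 pos [0.5757 0.0509 0.0511] F [-0.55 -0.16 -0.62] g 0.001 z yaw 4.8 tilt [-0.085 -0.023 -0.996]
pos [0.5765 0.0511 0.0525] down [-0.083 -0.022 -0.996] yaw 4.81 F [-0.2 -0.7 -0.4] t 16.8
need xyz [0.0024 0.0044 0.0015] turn 0.0053
```

View pics/w13.png

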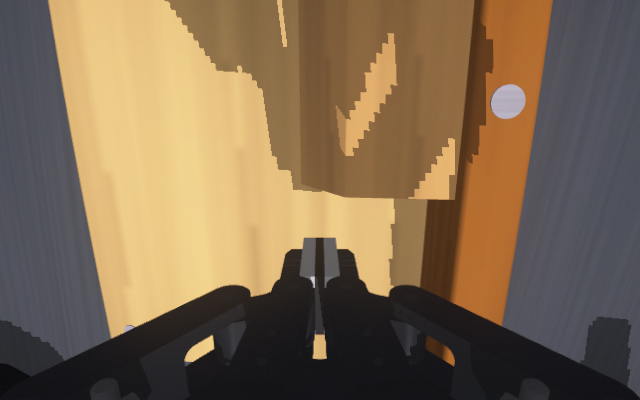

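>>> play_rows(increments="0.001 0.005 0.001 0;0 0.005 0 0;0 0.004 0 0;0 0.002 0 0")

```text
clock: 17.2
position: [0.5779, 0.0695, 0.0541]
ee_rot: [-0.036, 0.734, 0.024, 0.678]
ft_force: [-0.4, 0.2, 0.7]
grip_width: -0.002
```

>>> play_rows(increments="0 0.002 0 0;0 0.0015 0 0;0 0.0015 0 0;0 0.001 0 0")

```text
clock: 17.6
position: [0.5779, 0.0737, 0.055]
ee_rot: [-0.037, 0.734, 0.023, 0.678]
ft_force: [1.2, -3.9, 0.1]
grip_width: 0.0
```

>>> play_rows(increments="0 0.001 0 0;0 0.001 0 0;0 0.001 0 0")

```text
clock: 17.9
position: [0.5779, 0.0737, 0.055]
ee_rot: [-0.037, 0.734, 0.02, 0.678]
ft_force: [1.3, -5.2, 0.0]
grip_width: -0.0
```

>>> play_rows(increments="0 -0.005 0 0;0 -0.005 0 0;-0.03 0 0 0;-0.03 0 0 0;0 0.03 -0.015 0;0 0.03 -0.015 0;0 0.03 -0.01 0;0 0 0 0;0 0 0 0")

```text
clock: 18.8
position: [0.535, 0.1559, 0.1197]
ee_rot: [-0.035, 0.733, 0.023, 0.678]
ft_force: [0.2, -0.5, -0.0]
grip_width: 0.004
```

```bash
python3 -c "
from h import *
c,o=snap('wrist','w14')
u,v=.5587,.1098
to(.9969*u-.0785*v,.0785*u+.9969*v,.0765,4.5)
"
```

```text
clock 18.8 pos [0.535  0.1559 0.1197] F [ 0.15 -0.55 -0.02] g 0.004 z yaw 4.64 tilt [-0.077 -0.02  -0.997]
pos [0.5349 0.1562 0.1196] down [-0.077 -0.019 -0.997] yaw 4.65 F [0.7 1.  0.5] t 18.85
need xyz [ 0.042  -0.0034  0.0165] turn 0.0026
```

View pics/w14.png

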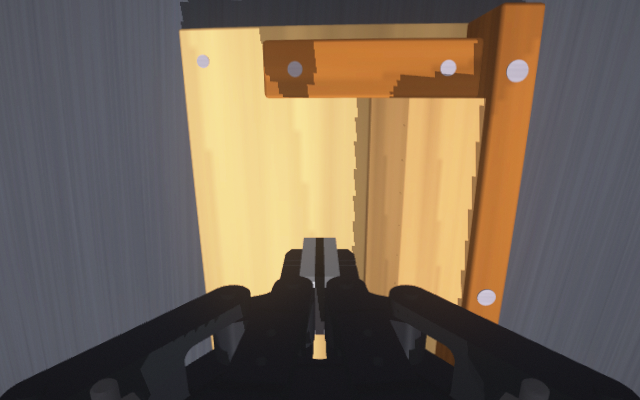

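```bash
python3 -c "
from h import *
c,o=pickle.load(open('w14.pkl','rb'))
ux=np.array([.9969,.0785]);uy=np.array([-.0785,.9969])
f=lambda p,z:print(p,z,(onz(c,[p],z,o)[:,:2]@np.array([ux,uy]).T).round(4))
f((409,110),.062);f((401,230),.062);f((370,110),.044);f((365,240),.044);f((482,110),.062);f((466,250),.062)
f((486,110),.070);f((430,98),.062);f((330,97),.052);f((330,97),.018)
cv2.imwrite('pics/z11.png',cv2.resize(c['img'][80:300,340:500],None,fx=4.5,fy=2.7,interpolation=cv2.INTER_CUBIC))
"
```

```text
(409, 110) 0.062 [[0.5872 0.1738]]
(401, 230) 0.062 [[0.5874 0.108 ]]
(370, 110) 0.044 [[0.5684 0.1728]]
(365, 240) 0.044 [[0.5685 0.0935]]
(482, 110) 0.062 [[0.6239 0.1742]]
(466, 250) 0.062 [[0.6246 0.097 ]]
(486, 110) 0.07 [[0.623  0.1746]]
(430, 98) 0.062 [[0.5973 0.1799]]
(330, 97) 0.052 [[0.5461 0.1799]]
(330, 97) 0.018 [[0.5444 0.1794]]
```

View pics/z11.png

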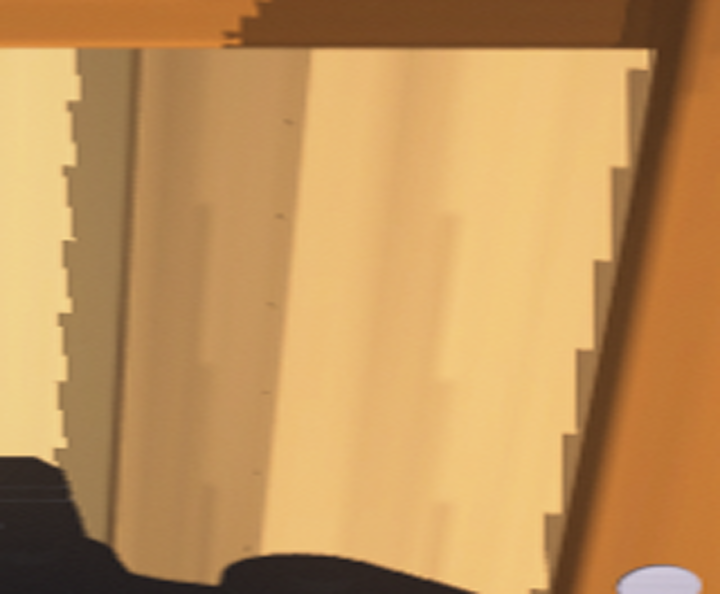

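>>> play_rows(increments="0 -0.003 0.008 0;0.015 0 0.008 0;0.015 0 0 0;0.01 0 0 0;0 0 0 0")

```text
clock: 19.35
position: [0.5509, 0.1491, 0.0762]
ee_rot: [-0.033, 0.733, 0.021, 0.679]
ft_force: [0.2, 1.7, -0.3]
grip_width: -0.001
```

```bash
python3 -c "
from h import *
c,o=snap('wrist','w15')
u,v=.5737,.1098
to(.9969*u-.0785*v,.0785*u+.9969*v,.0615,4.5)
"
```

```text
clock 19.35 pos [0.5509 0.1491 0.0762] F [ 0.16  1.66 -0.33] g -0.001 z yaw 4.34 tilt [-0.077 -0.02  -0.997]
pos [0.5512 0.1491 0.0769] down [-0.076 -0.02  -0.997] yaw 4.33 F [ 0.  -0.8  0.3] t 19.4
need xyz [0.0144 0.0046 0.0136] turn -0.0029
```

View pics/w15.png

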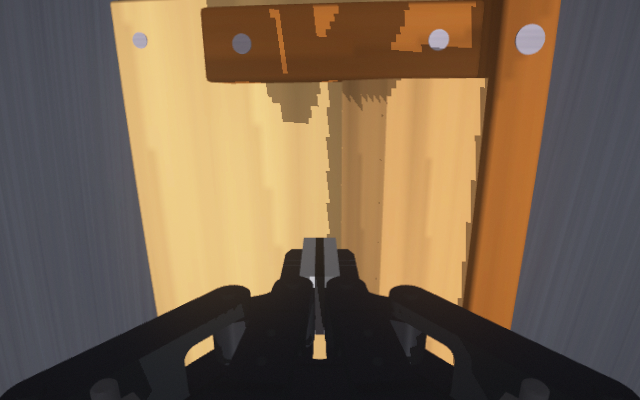

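>>> play_rows(increments="0.004 0.003 0.004 0;0.004 0.002 0.004 0;0.002 0 0.002 0")

```text
clock: 19.7
position: [0.5613, 0.1555, 0.0667]
ee_rot: [-0.033, 0.733, 0.021, 0.68]
ft_force: [-0.0, -0.8, -0.1]
grip_width: -0.001
```

>>> play_rows(increments="0.001 0 0.001 0;0.001 0 0.001 0;0.001 0 0.001 0")

```text
clock: 20.0
position: [0.5645, 0.156, 0.0636]
ee_rot: [-0.033, 0.733, 0.022, 0.68]
ft_force: [-5.6, -1.4, 10.7]
grip_width: 0.003
```

>>> play_rows(increments="0.0006 0 0.0016 0")

```text
clock: 20.1
position: [0.5649, 0.156, 0.0634]
ee_rot: [-0.033, 0.734, 0.022, 0.678]
ft_force: [-14.0, -2.7, 19.2]
grip_width: -0.0
```

```bash
python3 -c "
from h import *
c,o=snap('side','s16');im=c['img'][130:220,250:370]
cv2.imwrite('pics/z12.png',cv2.resize(im,None,fx=6,fy=6,interpolation=cv2.INTER_CUBIC))
to(.495,.147,.034,4.5)
c,o=snap('wrist','w16')
to(.495,.147,.034,4.5)
"
```

```text
clock 20.1 pos [0.5649 0.156  0.0634] F [-14.03  -2.68  19.19] g -0.0 z yaw 4.37 tilt [-0.077 -0.019 -0.997]
pos [0.5647 0.156  0.0635] down [-0.078 -0.019 -0.997] yaw 4.37 F [-10.2  -1.5  14.1] t 20.15
need xyz [ 0.035  -0.0032 -0.0676] turn -0.0022
clock 20.15 pos [0.5647 0.156  0.0635] F [-10.23  -1.49  14.08] g 0.001 z yaw 4.37 tilt [-0.078 -0.019 -0.997]
pos [0.5647 0.156  0.0635] down [-0.078 -0.019 -0.997] yaw 4.37 F [-10.1  -2.2  12.6] t 20.2
need xyz [ 0.035  -0.0032 -0.0676] turn -0.0022
```

View pics/z12.png

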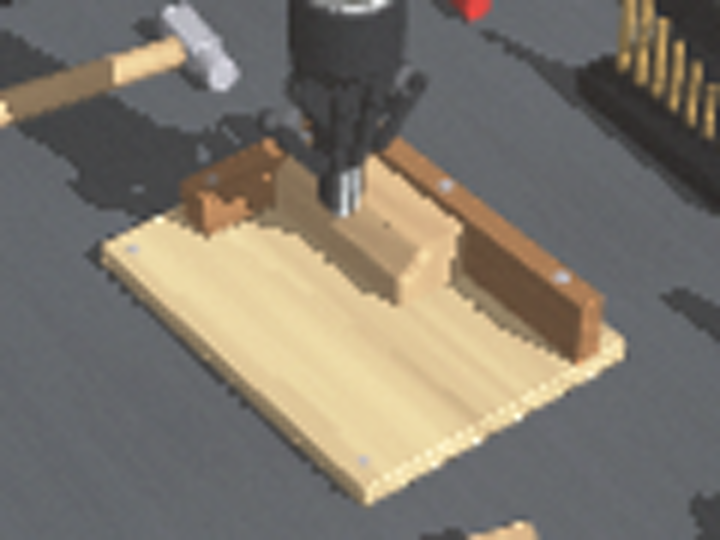

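View pics/w16.png

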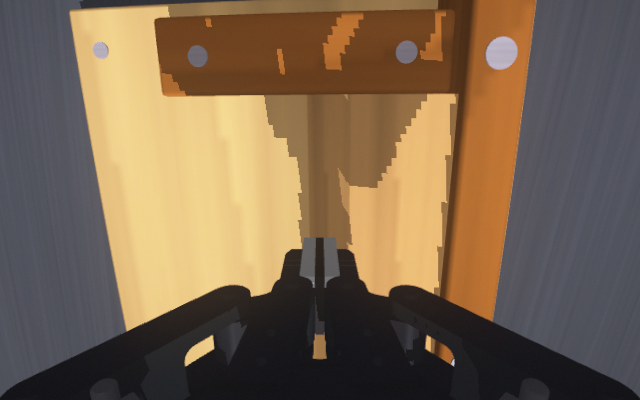

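>>> play_rows(increments="0.0003 0 0.0022 0")

```text
clock: 20.3
position: [0.5649, 0.156, 0.0635]
ee_rot: [-0.033, 0.735, 0.022, 0.677]
ft_force: [-14.1, -2.4, 13.1]
grip_width: 0.004
```

```bash
cat > hold.py <<'E'
from h import *
for i in range(4):
    camera('top'); o=get_obs(); print(round(float(o['clock']),2),o['position'].round(4),o['ft_force'].round(1))
E
python3 hold.py
```

```text
20.35 [0.5648 0.156  0.0635] [-13.2  -1.6  14.6]
20.4 [0.5648 0.156  0.0635] [-13.3  -2.7  13.6]
20.45 [0.5648 0.156  0.0635] [-13.1  -1.6  14. ]
20.5 [0.5648 0.156  0.0635] [-12.8  -2.3  13.4]
```

>>> play_rows(increments="-0.0001 0 0.0027 0")

```text
clock: 20.6
position: [0.5649, 0.156, 0.0636]
ee_rot: [-0.033, 0.737, 0.022, 0.674]
ft_force: [-14.5, -1.9, 11.0]
grip_width: -0.001
```

```bash
python3 hold.py
```

```text
20.65 [0.5649 0.156  0.0636] [-13.7  -1.6  13. ]
20.7 [0.5649 0.156  0.0636] [-15.   -2.   13.8]
20.75 [0.5649 0.156  0.0636] [-14.6  -2.7  13.4]
20.8 [0.5649 0.156  0.0636] [-14.3  -1.6  12.9]
```

>>> play_rows(increments="-0.0004 0 0.0028 0")

```text
clock: 20.9
position: [0.5649, 0.156, 0.0637]
ee_rot: [-0.033, 0.74, 0.022, 0.672]
ft_force: [-13.6, -1.8, 8.8]
grip_width: 0.002
```

```bash
python3 hold.py
```

```text
20.95 [0.5649 0.156  0.0637] [-14.3  -1.3  11.6]
21.0 [0.5649 0.156  0.0637] [-13.3  -2.   11.1]
21.05 [0.565  0.156  0.0637] [-14.2  -1.4  10.8]
21.1 [0.5649 0.156  0.0637] [-13.6  -1.3  11.8]
```

>>> play_rows(increments="-0.0006 0 0.0031 0")

```text
clock: 21.2
position: [0.565, 0.156, 0.0638]
ee_rot: [-0.033, 0.742, 0.022, 0.669]
ft_force: [-14.8, -1.6, 8.3]
grip_width: -0.002
```

```bash
python3 hold.py; python3 -c "
from h import *
c,o=snap('wrist','w17'); to(0,0,0,0)"
```

```text
21.25 [0.565  0.156  0.0637] [-14.7  -2.3  10.4]
21.3 [0.565  0.156  0.0638] [-15.2  -2.7  10.5]
21.35 [0.565  0.156  0.0637] [-14.3  -1.8  10. ]
21.4 [0.565  0.156  0.0638] [-15.4  -2.7  11.1]
clock 21.4 pos [0.565  0.156  0.0638] F [-15.43  -2.72  11.08] g 0.002 z yaw 4.4 tilt [-0.102 -0.02  -0.995]
pos [0.565  0.156  0.0638] down [-0.102 -0.02  -0.995] yaw 4.4 F [-14.8  -2.   10.5] t 21.45
need xyz [ 0.1242 -0.1108 -0.5656] turn 0.0767
```

View pics/w17.png

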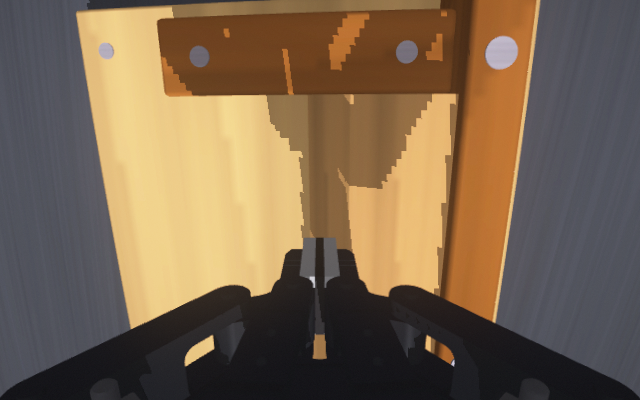

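```bash
python3 -c "
from h import *
print(workorder.hand_in()); o=get_obs(); print(o['clock'],o['ft_force'].round(1))"
```

```text
the job is handed in; nothing more can be done
None
the job is handed in; nothing more can be done
```

The long bevelled block is flat on the bed with its bevel facing away from the fence. Its back is against the fence, its +y end is against the stop, and I handed the job in with the diagonal push still on.

I gripped the block across its width, set it down against the stop about 30 mm short of the fence and let go. I then slid it home with shut fingers, nudged its free end against the stop with about 5 N, and pressed the fingertips on the bevel.

**Last checks**
- **Push:** it held at about 15 N forward and 10.5 N down for the last 0.25 s. There was about 2 N of sideways force, and the tool did not move. The clock read 21.45 s at hand-in.
- **Seating:** the last wrist picture before the push showed the back 2 to 3 mm short of the fence face I had measured earlier. The fence's own top edge was off by about the same amount in that picture, so I read it as calibration error. The block did not move under further pushing either way. No gap to fence or stop was visible.
- **Other objects:** I did not touch any, and the side view I took after picking up the block showed nothing disturbed.

**What did not go cleanly**
- **Hard contact while lowering:** the gripped block briefly met the bed with about 48 N down and 30 N sideways, and I backed off at once.
- **Slide to the fence:** contact peaked at about 23 N forward and 20 N down at the last reading. It was probably a wider part of the finger touching the bevel.
- **Setting the push:** an early try reached 19 N down for a moment, and I needed four small corrections to reach the final force.
- **Tool tilt:** the tool leaned about 6 degrees by the end.

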